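# Start the three push-top timers in cooking order

## Robot

A 7-joint arm with a two-finger parallel gripper is mounted at the origin on a cart in front of the work surface, level with it; the furniture and walls round the work are solid. World frame = base frame: x ahead of the robot, y to its left, z up, the work surface at z = 0. Lengths are in m, angles in rad, forces in N, time in s.
With the tool pointing down it reaches from about 0.425 to 0.875 m from the base axis. Payload 8.4 kg.
Tool frame: the origin (TCP) lies on the centre line of the jaws, within the pads' length; the fingertips stand 22 mm ahead of it and the grasp point (between the pads) lies 3 mm ahead of it (bot.tip_extent is the distance from the TCP to the fingertips, in m); z points along the fingers, y is the line along which they close (so a half turn about z gives the same grasp; the last joint's range is limited). The gripper opens to 87 mm and grips with 3 to 60 N. Pads are 19 mm wide; open, the fingers measure 117 mm over their backs; the gripper's body (75 mm by 190 mm) begins 51 mm behind the grasp point.
Start: joints at [-1.364, 0.333, 0.04, 1.465, -0.013, 1.343, -0.059], TCP at [0.196, 0.62, 0.245] pointing down, gripper open.
Joint ranges: [-2.58, 2.58], [-0.38, 2.09], [-1.3, 1.39], [0.25, 2.4], [-1.5, 4.64], [0.08, 2.09], [-2.65, 2.65]. Speed limits (rad/s): [2.22, 2.22, 2.79, 2.79, 3.14, 3.14, 3.14].

## Interface

Orientations are given as [roll, pitch, yaw] about the fixed x, y, z axes, in that order (R = Rz(yaw) Ry(pitch) Rx(roll)).
In Python, from workcell import bot gives the robot as it stands.
- The arm moves only by the tool jog_arm, never from a script. Its arguments are lists of equal length, an entry for each row: "dp": the shift along the tool's x, y, z in m, a list of three; "angular": the turn, a rotation vector about the tool's x, y, z in rad, a list of three; "hand": the closure in counts, from 0 (fully open) to 255 (shut). In form: {"dp": [[tx, ty, tz], ...], "angular": [[wx, wy, wz], ...], "hand": [hand, ...]}. A call has exactly 8 rows; each row is the pose to reach, as a shift and turn from the pose commanded when the call began, along the tool's axes at that moment; what a row does not reach only later rows make up. A row lasts 1/8 s, in which the tool goes at most 62.5 mm and 10.7 degrees, less where a joint would pass 70% of its speed; a pose out of reach is approached as far as the arm can. A call with a gripper value outside its range is refused whole. The fingers move at their own pace and stop on an object; "newtons" is the grip in N (left out, the last holds). Time passes only in rows, so rows that repeat a pose let the fingers close, or fill a call up. It gives the time, the measured TCP pose, the force, the opening and the grip force at its end, in the units of the state.
- bot.read_state(): the state, without advancing time (a new reading comes with each control period).
- bot.snapshot(name): name is "side" or "top" or "wrist"; returns a dict with "pixels" (420x560x3 uint8, red, green, blue), "intrinsics" (3x3 intrinsics, pixels), "camera_from_world" (4x4, takes a point from world to camera coordinates); the wrist camera has in their place "T_tool_cam" (4x4, takes a point from camera to tool coordinates, whose origin is the TCP and whose axes are the flange's). Camera axes: x right, y down, z forward; pixel columns grow to the right and rows downward; lengths in m; the calibration is good to about 2 mm. A picture is of the moment at which its call begins: read the wrist's pose just before it. There is no depth.
- bot.job_done(): hands the job in; it is judged then, once.
The state is a dict: "clock": time; "q": joint angles; "dq": joint speeds; "joint_torque": joint torques, N m; "eef_pos": TCP position; "eef_rot": TCP orientation; "ft_force": force on the tool from outside, world axes, zero at the start; "torque": the same for the moment, N m; "finger_gap": opening from 0.0 (shut) to 1.0 (fully open); "grasp_force": force on a finger pad.
Only numpy, scipy, OpenCV 4.12 (cv2) and the standard library are available. Lean on these libraries where they do the work, as an engineer would, in place of code of your own. Each camera call takes 0.05 s, during which the arm holds its last target. There are 200 camera calls.

## Task

The roast, the potatoes and the sauce go on one after another: start their push-top kitchen timers in that order, first the large round one, then the square one, then the small round one. With the fingertips, slowly and lightly press the grey cap of each straight down as far as it readily goes, so that it stays down. Do not pick up, shift or tip any timer, and leave all the other things on the stove cover where they stand.

Things in the scene. Friction and masses are not known exactly. Their poses are not given: they have to be found in the camera images.
- large_round: the large round push-top timer: white plastic housing 86 mm across, 30 mm high, on a rubber foot, loose on the stove cover, 0.3 kg; origin at the centre of its underside, z up. The top of the cover lies 40 mm above the range top (z = 0.040). All three timers are alike but for shape and size.
- large_round_top (a point): centre of the top face of the large round timer's grey cap (58 mm across), 47 mm above the timer's underside while the cap is up; it sinks with the cap
- large_round_cap (a joint): how far the large round timer's cap is pressed in, m: 0 up (as it starts, cap 17 mm proud of the housing) to 0.010 fully in (7 mm proud). The cap slides straight down against about 3 N of friction, stays where it is left; from 0.006 the timer runs. Beyond 0.010 a cushion in the cap gives up to 5 mm more, at 4 N rising to 14 N, then it is hard; it springs back these 5 mm.
- square: the square push-top timer: white plastic housing 68 x 68 mm, 30 mm high, on a rubber foot, loose on the stove cover, 0.3 kg; origin at the centre of its underside, z up. The top of the cover lies 40 mm above the range top (z = 0.040). All three timers are alike but for shape and size.
- square_top (a point): centre of the top face of the square timer's grey cap (46 x 46 mm), 47 mm above the timer's underside while the cap is up; it sinks with the cap
- square_cap (a joint): how far the square timer's cap is pressed in, m: 0 up (as it starts, cap 17 mm proud of the housing) to 0.010 fully in (7 mm proud). The cap slides straight down against about 3 N of friction, stays where it is left; from 0.006 the timer runs. Beyond 0.010 a cushion in the cap gives up to 5 mm more, at 4 N rising to 14 N, then it is hard; it springs back these 5 mm.
- small_round: the small round push-top timer: white plastic housing 60 mm across, 30 mm high, on a rubber foot, loose on the stove cover, 0.3 kg; origin at the centre of its underside, z up. The top of the cover lies 40 mm above the range top (z = 0.040). All three timers are alike but for shape and size.
- small_round_top (a point): centre of the top face of the small round timer's grey cap (40 mm across), 47 mm above the timer's underside while the cap is up; it sinks with the cap
- small_round_cap (a joint): how far the small round timer's cap is pressed in, m: 0 up (as it starts, cap 17 mm proud of the housing) to 0.010 fully in (7 mm proud). The cap slides straight down against about 3 N of friction, stays where it is left; from 0.006 the timer runs. Beyond 0.010 a cushion in the cap gives up to 5 mm more, at 4 N rising to 14 N, then it is hard; it springs back these 5 mm.
- windup_timer: bystander, loose on the stove cover: wind-up kitchen timer, red with a white dial, 66 mm across, 52 mm high (not one of the push-top timers); origin at the centre of its underside
- mug: bystander, loose on the stove cover: white dotted mug with a handle, 92 x 127 mm, 93 mm high; origin at the centre of its underside
- cutter: bystander, loose on the stove cover: small plain round pastry cutter, an open metal ring, 45 mm across, 30 mm high; origin at the centre of its underside
- spice_jar: bystander, loose on the stove cover: small spice jar with a red lid, 45 mm across, 106 mm high; origin at the centre of its underside
- tomato_tin: bystander, loose on the stove cover: food tin, 75 mm across, 110 mm high; origin at the centre of its underside
- honey_jar: bystander, loose on the stove cover: glass jar with a red screw lid, 65 mm across, 100 mm high; origin at the centre of its underside
- spread_tub: bystander, loose on the stove cover: green lidded tub, 96 x 137 mm, 53 mm high; origin at the centre of its underside

How it is judged:
On the way, in this order (a step that is already met when the one before it is completed fails the run):
1. the large round timer's cap is pressed down at least 6 mm (value of joint large_round_cap above 0.006 m), for 0.1 s.
2. the square timer's cap is pressed down at least 6 mm (value of joint square_cap above 0.006 m), for 0.1 s.
3. the small round timer's cap is pressed down at least 6 mm (value of joint small_round_cap above 0.006 m), for 0.1 s.
At the end, for the whole second after the job is handed in: All three caps are down by at least 6 mm of their 10 mm, each timer stands upright (within 0.1 rad), at rest and within 30 mm of where it started, and every bystander stands upright (within 0.15 rad) within 30 mm of where it started (value of joint each of large_round_cap, square_cap, small_round_cap above 0.006 m and distance of each of large_round, square, small_round, windup_timer, mug, cutter, spice_jar, tomato_tin, honey_jar, spread_tub from where it was at the start of the episode below 0.03 m and angle between each of large_round, square, small_round's own z axis and vertical below 0.1 rad and linear speed of each of large_round, square, small_round below 0.02 m/s and angle between each of windup_timer, mug, cutter, spice_jar, tomato_tin, honey_jar, spread_tub's own z axis and vertical below 0.15 rad); the robot touches nothing.
It fails at once if the square or the small round timer's cap is pressed (over 3 mm) before the large round one is down 6 mm (value of joint any of square_cap, small_round_cap above 0.003 m and value of joint large_round_cap below 0.006 m).
It fails at once if the small round timer's cap is pressed (over 3 mm) before the square one is down 6 mm (value of joint small_round_cap above 0.003 m and value of joint square_cap below 0.006 m).
It fails at once if a timer is pressed harder than 25 N (contact force between any of the fingers, the arm and large_round above 25 N or contact force between any of the fingers, the arm and square above 25 N or contact force between any of the fingers, the arm and small_round above 25 N).
It fails at once if a timer is lifted (over 8 mm), tipped (over 0.2 rad) or shifted (over 30 mm) (height (world z) of any of large_round, square, small_round above 0.048 m or angle between any of large_round, square, small_round's own z axis and vertical above 0.2 rad or distance of any of large_round, square, small_round from where it was at the start of the episode above 0.03 m).
It fails at once if a bystander is lifted (over 8 mm), tipped (over 0.3 rad) or shifted (over 30 mm) (height (world z) of any of windup_timer, mug, cutter, spice_jar, tomato_tin, honey_jar, spread_tub above 0.048 m or angle between any of windup_timer, mug, cutter, spice_jar, tomato_tin, honey_jar, spread_tub's own z axis and vertical above 0.3 rad or distance of any of windup_timer, mug, cutter, spice_jar, tomato_tin, honey_jar, spread_tub from where it was at the start of the episode above 0.03 m).
It also fails if it takes over 48 s, if anything falls off the work surface, if the arm or the gripper's body presses on something with over 40 N, if the wrist force passes 120 N, or if a joint passes its speed limit or range.

## Working session

There is one attempt and no reset: what is moved stays moved. The work goes in short steps, Python scripts to look and compute and a tool call to move; the robot and the scene stay as the last step left them, time stands still between calls to the robot, and variables do not carry over. Pictures are saved under pics/ and viewed, at most 10 in all, crops included, and the job is handed in when it is done.

Besides the shell and the picture viewer there is one more tool, called after "Request:" as name(argument=value, ...) on one line, values as JSON. jog_arm: Moves the arm, as the interface text tells. Its arguments: {"type":"object","properties":{"dp":{"type":"array"},"angular":{"type":"array"},"hand":{"type":"array"},"newtons":{"type":"number"}},"required":["dp","angular","hand"]}

```bash
mkdir -p pics; python3 - <<'E'
from workcell import bot
import cv2,numpy as np
for n in ["top","side"]:
    s=bot.snapshot(n); cv2.imwrite(f"pics/{n}0.png",s["pixels"][:,:,::-1]); np.savez(f"{n}0.npz",**s)
    T=np.linalg.inv(s["camera_from_world"]);print(n,T.round(3).tolist(),s["intrinsics"])
st=bot.read_state();print(st["eef_pos"],st["eef_rot"],st["clock"],bot.tip_extent,st["ft_force"])
E
```

```text
top [[0.013, -0.991, 0.135, 0.416], [-1.0, -0.01, 0.016, -0.036], [-0.015, -0.135, -0.991, 0.995], [0.0, 0.0, 0.0, 1.0]] [[429.86897047   0.         274.14043153]
 [  0.         429.86897047 213.69233322]
 [  0.           0.           1.        ]]
side [[-0.984, -0.099, 0.146, 0.419], [-0.176, 0.521, -0.835, 0.863], [0.006, -0.848, -0.53, 0.666], [0.0, 0.0, 0.0, 1.0]] [[538.69701081   0.         278.20481387]
 [  0.         538.69701081 204.41370194]
 [  0.           0.           1.        ]]
[0.19558534 0.61945182 0.24373935] [-3.14010874e+00  1.06414583e-04  2.83582691e+00] 0.1 0.022 [-0.724156    0.63570493  0.2083559 ]
```

View pics/top0.png

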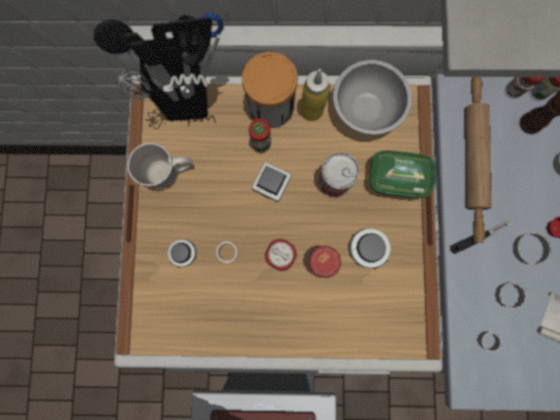

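View pics/side0.png

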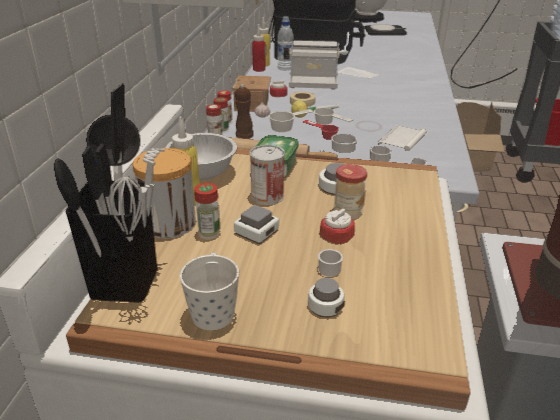

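```bash
cat > h.py <<'E'
import numpy as np,cv2
def ray(s,uv,z):
    T=np.linalg.inv(s["camera_from_world"]);d=T[:3,:3]@np.linalg.inv(s["intrinsics"])@[*uv,1]
    return T[:3,3]+d*(z-T[2,3])/d[2]
def proj(s,p):
    c=s["camera_from_world"]@[*p,1];c=s["intrinsics"]@c[:3];return c[:2]/c[2]
E
python3 - <<'E'
from h import *
s=dict(np.load("top0.npz"));sd=dict(np.load("side0.npz"))
g=cv2.cvtColor(s["pixels"],cv2.COLOR_RGB2HSV)
vis=cv2.resize(s["pixels"],None,fx=1,fy=1)
for n,(u,v),z in [("large",(371,247),.087),("square",(271,181),.087),("small",(181,253),.087)]:
    m=((g[:,:,2]<125)&(g[:,:,1]<90)).astype(np.uint8)
    w=np.zeros_like(m);cv2.circle(w,(u,v),18,1,-1);m=cv2.morphologyEx(m*w,cv2.MORPH_OPEN,np.ones((3,3),np.uint8))
    k,l,st,c=cv2.connectedComponentsWithStats(m);i=1+st[1:,4].argmax()
    p=ray(s,c[i],z);print(n,c[i].round(1),st[i],p.round(4),"side",proj(sd,p).round(1), "r",np.hypot(*p[:2]).round(3))
for n,uv,z in [("honey",(325,262),.14),("tin",(339,167),.15),("spice",(259,127),.146),("windup",(280,255),.092),("cutter",(227,252),.07),("mug",(150,165),.133)]:
    p=ray(s,uv,z);print(n,p.round(3),proj(sd,p).round())
img=s["pixels"][:,:,::-1]
cv2.imwrite("pics/crops.png",np.hstack([cv2.resize(img[v-30:v+30,u-30:u+30],(260,260),interpolation=cv2.INTER_CUBIC) for u,v in [(371,247),(271,181),(181,253)]]))
E
```

```text
large [370.4 247.5] [356 234  29  29 653] [ 0.4694 -0.2246  0.087 ] side [339.4 169. ] r 0.52
square [271.  180.5] [257 167  29  28 521] [ 0.6111 -0.0138  0.087 ] side [259.1 212.3] r 0.611
small [180.6 252.4] [171 243  20  20 330] [0.4544 0.1751 0.087 ] side [328.7 283. ] r 0.487
honey [ 0.437 -0.124  0.14 ] [353. 171.]
tin [ 0.626 -0.151  0.15 ] [265. 152.]
spice [0.71  0.011 0.146] [205. 188.]
windup [ 0.451 -0.035  0.092] [341. 213.]
cutter [0.457 0.079 0.07 ] [332. 256.]
mug [0.631 0.235 0.133] [213. 271.]
```

View pics/crops.png

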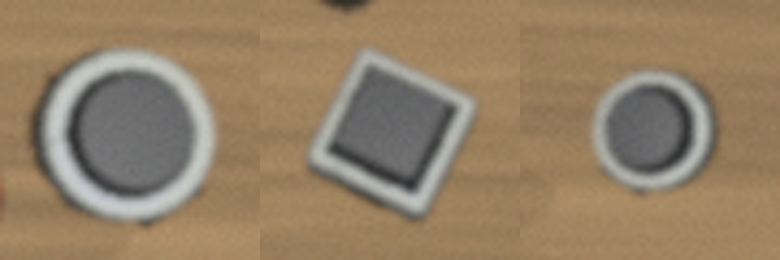

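Request:
jog_arm(dp=[[-0.05,-0.04,0],[-0.1,-0.085,0],[-0.145,-0.13,0],[-0.19,-0.17,0],[-0.235,-0.215,0],[-0.285,-0.255,0],[-0.33,-0.3,0],[-0.375,-0.34,0]], angular=[[0,0,0.1],[0,0,0.22],[0,0,0.34],[0,0,0.46],[0,0,0.58],[0,0,0.7],[0,0,0.82],[0,0,0.94]], hand=[255,255,255,255,255,255,255,255], newtons=5)

```text
clock: 1.1
eef_pos: [0.448, 0.1864, 0.2445]
eef_rot: [3.142, -0.0, 1.892]
ft_force: [0.6, 1.0, -0.7]
finger_gap: 0.171
grasp_force: 0.0
```

```bash
cat >> h.py <<'E'
from scipy.spatial.transform import Rotation as Ro
def delta(st,p):
    R=Ro.from_euler("xyz",st["eef_rot"]).as_matrix();return (R.T@(np.array(p)-st["eef_pos"])).round(4)
TG=dict(large=(.471,-.227),square=(.614,-.012),small=(.456,.178))
def rep():
    from workcell import bot
    st=bot.read_state();print({k:np.round(st[k],4).tolist() for k in ["clock","q","eef_pos","eef_rot","ft_force","finger_gap"]})
    for n,p in TG.items(): print(n,delta(st,(*p,.225)))
    return st
E
python3 -c "from h import *;rep()"
```

```text
{'clock': 1.1, 'q': [-0.9288, -0.022, 0.4409, 1.8716, 0.0095, 1.2898, -0.1694], 'eef_pos': [0.448, 0.1864, 0.2445], 'eef_rot': [3.1416, -0.0003, 1.892], 'ft_force': [0.5802, 1.0425, -0.6814], 'finger_gap': 0.1708}
large [-0.3995 -0.1087  0.0194]
square [-0.2406  0.0948  0.0194]
small [-0.0105  0.0049  0.0195]
```

Request:
jog_arm(dp=[[-0.05,-0.014,0],[-0.105,-0.029,0],[-0.16,-0.043,0],[-0.215,-0.058,0],[-0.27,-0.073,0],[-0.325,-0.088,0],[-0.38,-0.103,0],[-0.4,-0.108,0]], angular=[[0,0,0],[0,0,0],[0,0,0],[0,0,0],[0,0,0],[0,0,0],[0,0,0],[0,0,0]], hand=[255,255,255,255,255,255,255,255])

```text
clock: 2.1
eef_pos: [0.472, -0.2289, 0.2447]
eef_rot: [-3.141, 0.001, 1.891]
ft_force: [0.2, 0.4, -0.5]
finger_gap: 0.003
grasp_force: 0.0
```

```bash
python3 - <<'E'
from h import *
from workcell import bot
st=rep();s=bot.snapshot("wrist");im=s["pixels"][:,:,::-1].copy()
T=np.eye(4);T[:3,:3]=Ro.from_euler("xyz",st["eef_rot"]).as_matrix();T[:3,3]=st["eef_pos"]
s["camera_from_world"]=np.linalg.inv(T@s["T_tool_cam"])
np.savez("w0.npz",**s)
p=proj(s,(.471,-.227,.087));print(p)
cv2.drawMarker(im,tuple(int(x) for x in p),(0,0,255),0,10)
cv2.imwrite("pics/w0.png",im)
E
```

```text
{'clock': 2.1, 'q': [-0.5299, 0.0829, 0.9598, 1.8047, -0.0695, 1.2893, 0.7681], 'eef_pos': [0.472, -0.2289, 0.2447], 'eef_rot': [-3.1413, 0.0012, 1.8913], 'ft_force': [0.221, 0.3749, -0.5103], 'finger_gap': 0.0029}
large [ 0.0021 -0.0003  0.0197]
square [0.1611 0.2031 0.0194]
small [0.3912 0.113  0.0192]
[276.97615827 193.73847228]
```

View pics/w0.png

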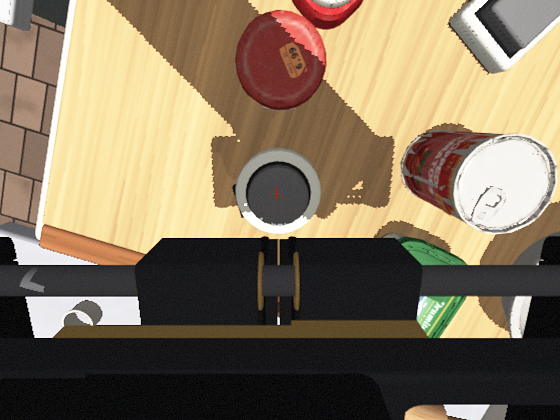

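Request:
jog_arm(dp=[[0.001,0,0.02],[0.002,0,0.045],[0.002,0,0.07],[0.002,0,0.09],[0.002,0,0.108],[0.002,0,0.12],[0.002,0,0.127],[0.002,0,0.13]], angular=[[0,0,0],[0,0,0],[0,0,0],[0,0,0],[0,0,0],[0,0,0],[0,0,0],[0,0,0]], hand=[255,255,255,255,255,255,255,255])

```text
clock: 3.15
eef_pos: [0.4724, -0.2234, 0.1145]
eef_rot: [-3.142, 0.0, 1.896]
ft_force: [-1.0, -0.3, -0.0]
finger_gap: 0.003
grasp_force: 0.0
```

Request:
jog_arm(dp=[[0,0,0.002],[0,0,0.004],[0,0,0.006],[0,0,0.008],[0,0,0.01],[0,0,0.0115],[0,0,0.013],[0,0,0.013]], angular=[[0,0,0],[0,0,0],[0,0,0],[0,0,0],[0,0,0],[0,0,0],[0,0,0],[0,0,0]], hand=[255,255,255,255,255,255,255,255])

```text
clock: 4.15
eef_pos: [0.4723, -0.2233, 0.1014]
eef_rot: [-3.141, 0.0, 1.896]
ft_force: [-0.1, 0.3, 1.1]
finger_gap: 0.008
grasp_force: 0.4
```

Request:
jog_arm(dp=[[0,0,0.0005],[0,0,0.001],[0,0,0.0015],[0,0,0.002],[0,0,0.0025],[0,0,0.003],[0,0,0.003],[0,0,0.003]], angular=[[0,0,0],[0,0,0],[0,0,0],[0,0,0],[0,0,0],[0,0,0],[0,0,0],[0,0,0]], hand=[255,255,255,255,255,255,255,255])

```text
clock: 5.15
eef_pos: [0.4723, -0.2233, 0.0987]
eef_rot: [3.142, -0.0, 1.896]
ft_force: [-0.7, 0.9, 5.6]
finger_gap: 0.007
grasp_force: 2.7
```

Request:
jog_arm(dp=[[0,0,-0.004],[0,0,-0.015],[0,0,-0.04],[0,0,-0.08],[0,0,-0.12],[0.03,0.04,-0.125],[0.06,0.08,-0.125],[0.09,0.12,-0.125]], angular=[[0,0,0],[0,0,0],[0,0,0],[0,0,0],[0,0,-0.1],[0,0,-0.25],[0,0,-0.4],[0,0,-0.55]], hand=[255,255,255,255,255,255,255,255])

```text
clock: 6.15
eef_pos: [0.5581, -0.0984, 0.2245]
eef_rot: [3.141, 0.001, 2.45]
ft_force: [-0.1, -0.1, -0.1]
finger_gap: 0.009
grasp_force: 0.0
```

```bash
python3 -c "from h import *;rep()"
```

```text
{'clock': 6.15, 'q': [-0.6038, 0.2144, 0.8123, 1.7333, -0.1634, 1.2626, 1.1264], 'eef_pos': [0.5581, -0.0984, 0.2245], 'eef_rot': [3.1407, 0.0005, 2.4505], 'ft_force': [-0.0528, -0.1223, -0.0961], 'finger_gap': 0.0089}
large [-0.0149 -0.1546 -0.0007]
square [ 0.012   0.1022 -0.0004]
small [ 0.2548  0.1479 -0.0005]
```

Request:
jog_arm(dp=[[0.003,0.03,0],[0.007,0.06,0],[0.01,0.09,0],[0.012,0.102,0],[0.012,0.102,0],[0.012,0.102,0],[0.012,0.102,0],[0.012,0.102,0]], angular=[[0,0,-0.1],[0,0,-0.17],[0,0,-0.17],[0,0,-0.17],[0,0,-0.17],[0,0,-0.17],[0,0,-0.17],[0,0,-0.17]], hand=[255,255,255,255,255,255,255,255])

```text
clock: 7.15
eef_pos: [0.6133, -0.0144, 0.2237]
eef_rot: [3.141, 0.0, 2.615]
ft_force: [0.5, 0.3, -0.7]
finger_gap: 0.005
grasp_force: 0.0
```

```bash
python3 - <<'E'
from h import *
from workcell import bot
st=rep();s=bot.snapshot("wrist");im=s["pixels"][:,:,::-1].copy()
T=np.eye(4);T[:3,:3]=Ro.from_euler("xyz",st["eef_rot"]).as_matrix();T[:3,3]=st["eef_pos"]
s["camera_from_world"]=np.linalg.inv(T@s["T_tool_cam"])
p=proj(s,(.614,-.012,.087));print(p)
cv2.drawMarker(im,tuple(int(x) for x in p),(0,0,255),0,10)
cv2.imwrite("pics/w1.png",im)
E
```

```text
{'clock': 7.15, 'q': [-0.6369, 0.3229, 0.7368, 1.6174, -0.224, 1.288, 1.1811], 'eef_pos': [0.6133, -0.0144, 0.2237], 'eef_rot': [3.1414, 0.0001, 2.6148], 'ft_force': [0.5365, 0.3486, -0.7485], 'finger_gap': 0.0051}
large [ 0.0161 -0.2553 -0.0013]
square [ 0.0006  0.0024 -0.0013]
small [ 0.2327  0.0872 -0.0013]
[281.40130415 200.80267854]
```

View pics/w1.png

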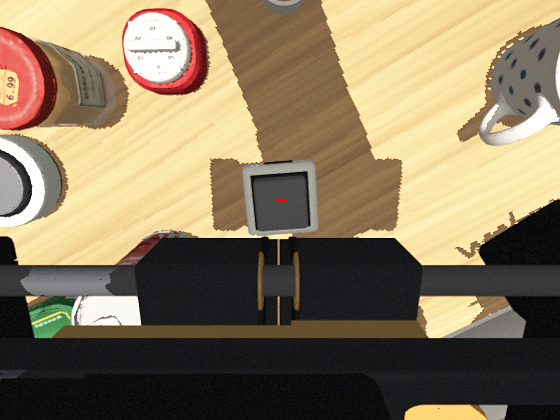

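Request:
jog_arm(dp=[[0.0005,0.001,0.02],[0.0005,0.001,0.04],[0.0005,0.001,0.06],[0.0005,0.001,0.075],[0.0005,0.001,0.09],[0.0005,0.001,0.1],[0.0005,0.001,0.106],[0.0005,0.001,0.11]], angular=[[0,0,0],[0,0,0],[0,0,0],[0,0,0],[0,0,0],[0,0,0],[0,0,0],[0,0,0]], hand=[255,255,255,255,255,255,255,255])

```text
clock: 8.2
eef_pos: [0.6137, -0.0127, 0.1135]
eef_rot: [3.141, 0.0, 2.616]
ft_force: [-0.7, 0.3, -0.4]
finger_gap: 0.003
grasp_force: 0.0
```

Request:
jog_arm(dp=[[0,0,0.002],[0,0,0.004],[0,0,0.006],[0,0,0.008],[0,0,0.01],[0,0,0.0115],[0,0,0.0125],[0,0,0.0125]], angular=[[0,0,0],[0,0,0],[0,0,0],[0,0,0],[0,0,0],[0,0,0],[0,0,0],[0,0,0]], hand=[255,255,255,255,255,255,255,255])

```text
clock: 9.2
eef_pos: [0.6136, -0.0126, 0.101]
eef_rot: [-3.142, 0.0, 2.616]
ft_force: [0.9, -0.5, 1.3]
finger_gap: 0.009
grasp_force: 0.6
```

Request:
jog_arm(dp=[[0,0,0.0005],[0,0,0.001],[0,0,0.0015],[0,0,0.002],[0,0,0.0025],[0,0,0.0025],[0,0,0.0025],[0,0,0.0025]], angular=[[0,0,0],[0,0,0],[0,0,0],[0,0,0],[0,0,0],[0,0,0],[0,0,0],[0,0,0]], hand=[255,255,255,255,255,255,255,255])

```text
clock: 10.2
eef_pos: [0.6136, -0.0126, 0.0988]
eef_rot: [3.141, 0.0, 2.616]
ft_force: [-0.5, 0.3, 5.5]
finger_gap: 0.005
grasp_force: 2.7
```

Request:
jog_arm(dp=[[0,0,-0.004],[0,0,-0.015],[0,0,-0.04],[0,0,-0.08],[0,0,-0.12],[0.03,0.01,-0.125],[0.08,0.03,-0.125],[0.13,0.05,-0.125]], angular=[[0,0,0],[0,0,0],[0,0,0],[0,0,0],[0,0,0],[0,0,0],[0,0,0],[0,0,0]], hand=[255,255,255,255,255,255,255,255])

```text
clock: 11.2
eef_pos: [0.5251, 0.0966, 0.224]
eef_rot: [3.142, 0.0, 2.615]
ft_force: [-0.1, 0.2, 0.1]
finger_gap: 0.004
grasp_force: 0.0
```

```bash
python3 -c "from h import *;rep()"
```

```text
{'clock': 11.2, 'q': [-0.903, 0.1142, 0.6946, 1.8049, -0.0769, 1.2495, 0.8568], 'eef_pos': [0.5251, 0.0966, 0.224], 'eef_rot': [3.1416, 0.0001, 2.6149], 'ft_force': [-0.149, 0.1812, 0.0871], 'finger_gap': 0.0041}
large [-0.1159 -0.3069 -0.001 ]
square [-0.1314 -0.0492 -0.001 ]
small [ 0.1007  0.0357 -0.001 ]
```

Request:
jog_arm(dp=[[0.04,0.014,0],[0.08,0.028,0],[0.1,0.036,0],[0.1,0.036,0],[0.1,0.036,0],[0.1,0.036,0],[0.1,0.036,0],[0.1,0.036,0]], angular=[[0,0,0],[0,0,0],[0,0,0],[0,0,0],[0,0,0],[0,0,0],[0,0,0],[0,0,0]], hand=[255,255,255,255,255,255,255,255])

```text
clock: 12.2
eef_pos: [0.458, 0.1768, 0.2235]
eef_rot: [-3.141, 0.0, 2.615]
ft_force: [0.2, -0.7, -0.3]
finger_gap: 0.004
grasp_force: 0.0
```

```bash
python3 - <<'E'
from h import *
from workcell import bot
st=rep();s=bot.snapshot("wrist");im=s["pixels"][:,:,::-1].copy()
T=np.eye(4);T[:3,:3]=Ro.from_euler("xyz",st["eef_rot"]).as_matrix();T[:3,3]=st["eef_pos"]
s["camera_from_world"]=np.linalg.inv(T@s["T_tool_cam"])
p=proj(s,(.456,.178,.087));print(p)
cv2.drawMarker(im,tuple(int(x) for x in p),(0,0,255),0,10)
cv2.imwrite("pics/w2.png",im)
E
```

```text
{'clock': 12.2, 'q': [-1.0448, 0.001, 0.5935, 1.8954, -0.0003, 1.2456, 0.593], 'eef_pos': [0.458, 0.1768, 0.2235], 'eef_rot': [-3.1413, 0.0, 2.615], 'ft_force': [0.1582, -0.6865, -0.2913], 'finger_gap': 0.0041}
large [-0.2142 -0.3426 -0.0014]
square [-0.2298 -0.0848 -0.0015]
small [ 0.0023  0.     -0.0015]
[278.72016464 198.91086051]
```

View pics/w2.png

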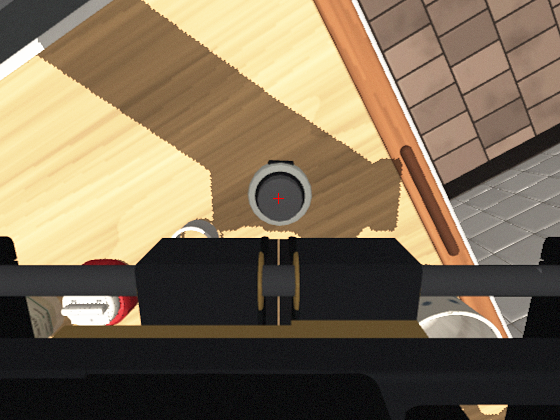

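Request:
jog_arm(dp=[[0.001,0,0.02],[0.002,0,0.04],[0.002,0,0.06],[0.002,0,0.075],[0.002,0,0.09],[0.002,0,0.1],[0.002,0,0.106],[0.002,0,0.11]], angular=[[0,0,0],[0,0,0],[0,0,0],[0,0,0],[0,0,0],[0,0,0],[0,0,0],[0,0,0]], hand=[255,255,255,255,255,255,255,255])

```text
clock: 13.25
eef_pos: [0.4562, 0.1783, 0.1134]
eef_rot: [3.142, 0.0, 2.616]
ft_force: [0.1, 0.1, 0.9]
finger_gap: 0.005
grasp_force: 0.0
```

Request:
jog_arm(dp=[[0,0,0.002],[0,0,0.004],[0,0,0.006],[0,0,0.008],[0,0,0.01],[0,0,0.0115],[0,0,0.0125],[0,0,0.0125]], angular=[[0,0,0],[0,0,0],[0,0,0],[0,0,0],[0,0,0],[0,0,0],[0,0,0],[0,0,0]], hand=[255,255,255,255,255,255,255,255])

```text
clock: 14.25
eef_pos: [0.4561, 0.1782, 0.101]
eef_rot: [-3.142, 0.0, 2.616]
ft_force: [0.5, -0.1, 0.4]
finger_gap: 0.002
grasp_force: 0.5
```

Request:
jog_arm(dp=[[0,0,0.0005],[0,0,0.001],[0,0,0.0015],[0,0,0.002],[0,0,0.0025],[0,0,0.0025],[0,0,0.0025],[0,0,0.0025]], angular=[[0,0,0],[0,0,0],[0,0,0],[0,0,0],[0,0,0],[0,0,0],[0,0,0],[0,0,0]], hand=[255,255,255,255,255,255,255,255])

```text
clock: 15.25
eef_pos: [0.4561, 0.1783, 0.0987]
eef_rot: [3.141, -0.0, 2.616]
ft_force: [0.0, -0.4, 5.3]
finger_gap: 0.002
grasp_force: 2.7
```

Lift and move back toward the start so the camera can see everything.

Request:
jog_arm(dp=[[0,0,-0.004],[0,0,-0.015],[0,0,-0.04],[0,0,-0.08],[0,0,-0.12],[0.03,0.01,-0.13],[0.08,0.03,-0.13],[0.12,0.06,-0.13]], angular=[[0,0,0],[0,0,0],[0,0,0],[0,0,0],[0,0,0],[0,0,0],[0,0,0],[0,0,0]], hand=[255,255,255,255,255,255,255,255])

```text
clock: 16.25
eef_pos: [0.3811, 0.2911, 0.2296]
eef_rot: [3.14, -0.0, 2.615]
ft_force: [0.1, 0.5, -0.2]
finger_gap: 0.011
grasp_force: 0.0
```

Request:
jog_arm(dp=[[0.03,0.02,0],[0.07,0.05,0],[0.11,0.08,0],[0.15,0.11,0],[0.19,0.14,0],[0.23,0.16,0],[0.25,0.17,0],[0.25,0.17,0]], angular=[[0,0,0],[0,0,0],[0,0,0],[0,0,0],[0,0,0],[0,0,0],[0,0,0],[0,0,0]], hand=[255,255,255,255,255,255,255,255])

```text
clock: 17.25
eef_pos: [0.2505, 0.5633, 0.2284]
eef_rot: [-3.141, 0.0, 2.618]
ft_force: [1.3, -1.1, -0.2]
finger_gap: 0.005
grasp_force: 0.0
```

```bash
python3 - <<'E'
from h import *
from workcell import bot
rep()
a=bot.snapshot("top")["pixels"][:,:,::-1];b=bot.snapshot("side")["pixels"][:,:,::-1]
cv2.imwrite("pics/end.png",np.hstack([cv2.resize(a[90:300,110:450],(440,272)),cv2.resize(b[120:330,150:410],(337,272))]))
E
```

```text
{'clock': 17.25, 'q': [-1.437, 0.2763, 0.2602, 1.5842, -0.0728, 1.2914, -0.119], 'eef_pos': [0.2505, 0.5633, 0.2284], 'eef_rot': [-3.1409, 0.0004, 2.6179], 'ft_force': [1.304, -1.0536, -0.2317], 'finger_gap': 0.005}
large [-0.5862 -0.5741  0.0041]
square [-0.6025 -0.3164  0.0039]
small [-0.3706 -0.2309  0.0037]
```

View pics/end.png

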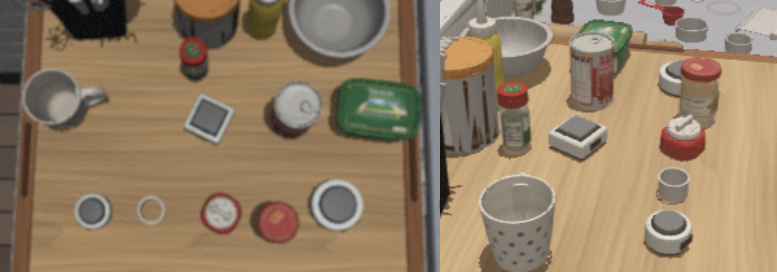

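The final picture shows all three caps low in their housings (square at 578,130, small at 668,225, large at 680,75) and nothing else moved.

```bash
python3 -c "from workcell import bot;print(bot.job_done())"
```

```text
the job is handed in; nothing more can be done
None
```

I pressed the three timer caps down in order (large round, square, small round), each to the end of its travel at about 5.5 N; the final pictures show all three down and nothing else visibly moved, and I handed the job in at about 17 s, with no verdict returned.

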